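Flip the status flag of the tested LED driver

TASK

The LED driver module has passed its test: on the flag stand next to it, turn the white flag right over its axle to the other side, so that the bar mark shows on top instead of the ring and the paddle lies fully down on its rest pegs. Do it by pressing and pushing gently with the fingertips only, without pinching the flag and without lifting or shifting its stand. Leave the other flag, next to the solder spool, and all other things as they are.

Things in the scene. Friction and masses are not known exactly. Their poses are not given: they have to be found in the camera images.
- stand_a: Loose flag stand a, the one next to the LED driver module (the flag to flip), 1.2 to 1.7 kg. Dark base plate 110 x 176 x 12 mm (x, y, z). Origin: centre of its underside; x along the axle, y along the base, z up. Cheeks 8 mm thick, 26 mm wide at x = +-46 mm, tops at z = 82 mm, hold the axle. Four rest pegs, 9 mm thick, tops at z = 67 mm, at x = +-29, y = +-57 mm.
- flag_a (a joint): White flag of stand_a, turning about the stand's x axis. 0: paddle flat on the +y pegs, ring face up, tail towards -y. pi/2: paddle up, tail down. pi: paddle flat on the -y pegs, bar face up. Stops at 0 and pi. Stiff friction hinge (about 0.05 N m): stays where it is left, moves under 1 to 2 N. Starts at 0 to 0.3.
- flag_a_axle (a point): Middle of the axle of flag a, 70 mm above the worktop; axes as stand_a. The flag's hub round it is 14 mm thick.
- flag_a_edge (a point): Middle of the outer edge of the paddle of flag a, 75 mm from the axle; the paddle is 74 mm wide along the axle and 6 mm thick, the point is mid-thickness. Turns with the flag.
- flag_a_tail (a point): Middle of the end of the tail of flag a: a tongue 26 mm wide, 6 mm thick, in the paddle's plane, reaching 45 mm from the axle on the side away from the paddle. Pressing it down lifts the paddle; below it is free space down to the base plate (top at 12 mm). Turns with the flag.
- stand_b: Loose flag stand b, the one next to the solder spool (to be left alone), 1.2 to 1.7 kg. Dark base plate 110 x 176 x 12 mm (x, y, z). Origin: centre of its underside; x along the axle, y along the base, z up. Cheeks 8 mm thick, 26 mm wide at x = +-46 mm, tops at z = 82 mm, hold the axle. Four rest pegs, 9 mm thick, tops at z = 67 mm, at x = +-29, y = +-57 mm.
- flag_b (a joint): White flag of stand_b, turning about the stand's x axis. 0: paddle flat on the +y pegs, ring face up, tail towards -y. pi/2: paddle up, tail down. pi: paddle flat on the -y pegs, bar face up. Stops at 0 and pi. Stiff friction hinge (about 0.05 N m): stays where it is left, moves under 1 to 2 N. Starts at 0 to 0.3.
- flag_b_axle (a point): Middle of the axle of flag b, 70 mm above the worktop; axes as stand_b. The flag's hub round it is 14 mm thick.
- flag_b_edge (a point): Middle of the outer edge of the paddle of flag b, 75 mm from the axle; the paddle is 74 mm wide along the axle and 6 mm thick, the point is mid-thickness. Turns with the flag.
- flag_b_tail (a point): Middle of the end of the tail of flag b: a tongue 26 mm wide, 6 mm thick, in the paddle's plane, reaching 45 mm from the axle on the side away from the paddle. Pressing it down lifts the paddle; below it is free space down to the base plate (top at 12 mm). Turns with the flag.
- driver: White LED driver module, box 33 x 125 x 21 mm with its short leads, loose, lying along the +x side of stand_a; origin under its centre.
- tray: Small blue tray with screws, 91 x 136 x 35 mm, loose, standing apart; origin under its centre.
- spool: Spool of solder wire standing on end, 58 mm across, 52 mm high, loose, by the +x side of stand_b; origin under its centre.
- pen_marker: Felt marker lying on the worktop, 138 mm long, 18 mm high, loose; origin under its centre.

How it is judged:
By the outcome, as a careful person would: the job done as asked, in the order asked, and still so for the second after the job is handed in, with the robot touching nothing.
It also fails if it takes over 58 s, if anything falls off the work surface, if the arm or the gripper's body presses on something with over 40 N, if the wrist force passes 120 N, or if a joint passes its speed limit or range.

ROBOT

A 7-joint arm with a two-finger parallel gripper is mounted at the origin on the work surface; the furniture and walls round the work are solid. World frame = base frame: x ahead of the robot, y to its left, z up, the work surface at z = 0. Lengths are in m, angles in degrees, forces in N, time in s.
With the tool pointing down it reaches from about 0.425 to 0.875 m from the base axis. Payload 4.7 kg.
Tool frame: the origin (TCP) lies midway between the tips of the shut fingers; the grasp point (between the pads) lies 19 mm behind it; z points along the fingers, y is the line along which they close (so a half turn about z gives the same grasp; the last joint's range is limited). The gripper opens to 87 mm and grips with 3 to 60 N. Pads are 19 mm wide; open, the fingers measure 117 mm over their backs; the gripper's body (75 mm by 190 mm) begins 51 mm behind the grasp point.
Start: joints at [67.959, 18.392, -4.016, 83.108, 1.295, 78.541, -3.26], TCP at [0.252, -0.599, 0.223] pointing down, gripper open.
Joint ranges: [-163.93, 163.93], [-17.29, 119.83], [-79.2, 71.16], [3.27, 140.29], [-89.18, 269.18], [5.43, 117.66], [-154.24, 154.24]. Speed limits (degrees/s): [147.25, 147.25, 180, 180, 180, 180, 180].

INTERFACE

Orientations are given as [roll, pitch, yaw] about the fixed x, y, z axes, in that order (R = Rz(yaw) Ry(pitch) Rx(roll)).
In Python, from cell import env, viewer, boxes_of, masks_of gives the robot as it stands. The module is installed in compiled form; this text tells all that it offers.
- The arm moves only by the tool apply_moves, never from a script. Its argument "moves" is a list of rows, each a list of 7 numbers: the shift along the tool's x, y, z scaled (see below), then the turn, a rotation vector about the tool's x, y, z scaled (see below), then the opening, from 0 (shut) to 1 (fully open). A call has 1 to 20 rows; each row is the pose to reach, as a shift and turn from the pose commanded when the call began, along the tool's axes at that moment; what a row does not reach only later rows make up. The controller multiplies each number of a shift by 0.2 m and each number of a turn by 1.5 rad. A row lasts 1/10 s, in which the tool goes at most 50 mm and 8.59 degrees, less where a joint would pass 70% of its speed; a pose out of reach is approached as far as the arm can. A call with a number of a shift or a turn outside -1 to 1 is refused whole. A call with a gripper value outside its range is refused whole. The fingers move at their own pace and stop on an object; "grip_force" is the grip in N (left out, the last holds). Time passes only in rows, so rows that repeat a pose let the fingers close. It gives the time, the measured TCP pose, the force, the opening and the grip force at its end, in the units of the state.
- env.get_obs(): the state, without advancing time (a new reading comes with each control period).
- viewer.read_camera(name): name is "scene" or "top" or "wrist"; returns the picture (384x512x3 uint8, red, green, blue); there is no depth.
- viewer.get_calibration(name): a dict with "fov_y" (degrees; the focal length in pixels is half the picture's height over the tangent of half this angle, whatever the lens; pixels are square), "cx", "cy" (the principal point, pixels), "position" and "orientation" of the camera in the world. Camera axes: x right, y up, looking along -z (the intrinsics and any distortion apply to the point x, -y, -z); pixel columns grow to the right and rows downward; lengths in m; the calibration is good to about 2 mm. The wrist camera is an equidistant fisheye: a pixel r from the principal point sees the ray r / f radians off the axis. A picture is of the moment at which its call begins: read the wrist's pose just before it. get_calibration takes no time and is no camera call; for the wrist camera it gives the pose at the moment of the call.
- env.sign_off(): hands the job in; it is judged then, once.
Trained networks look in the newest picture that a camera, given by its name, has taken for a name from the list of things; names that differ only in an ending like _2 or _b are one class to them, and where a whole thing is asked for, a point or a joint stands for the part that bears it (a point fixed in the world has none). Each returns a list of dicts, best first, with "conf" (0 to 1); they miss things now and then, are a little off and sometimes report something else, mostly with a low value. They report only what shows in the picture. A call takes as long as a camera call.
- boxes_of(camera, target): "location" ([column, row] in pixels, amid what is visible of it).
- masks_of(camera, target): "pixels" (384x512 bool, what is visible of it) and "location" ([column, row] in pixels, amid what is visible of it).
The state is a dict: "time_s": time; "qpos": joint angles; "joint_velocities": joint speeds; "effort": joint torques, N m; "tool_pos": TCP position; "tool_rot": TCP orientation; "force": force on the tool from outside, world axes, zero at the start; "wrist_torque": the same for the moment, N m; "grip_width": finger opening in m; "grasp_force": force on a finger pad.
Only numpy, scipy, OpenCV 4.12 (cv2) and the standard library are available. Lean on these libraries where they do the work, as an engineer would, in place of code of your own. Each camera call takes 0.05 s, during which the arm holds its last target. There are 200 camera calls.

## Working session

There is one attempt and no reset: what is moved stays moved. The work goes in short steps, Python scripts to look and compute and a tool call to move; the robot and the scene stay as the last step left them, time stands still between calls to the robot, and variables do not carry over. Pictures are saved under pics/ and viewed, at most 10 in all, crops included, and the job is handed in when it is done.

Besides the shell and the picture viewer there is one more tool, called after "Call:" as name([rows], argument=value, ...), one row to a line, values as JSON. apply_moves: Moves the arm, as the interface text tells. Shifts and turns lie within -1 to 1; 1 stands for 0.2 m of shift or 1.5 rad of turn. Its arguments: {"type":"object","properties":{"moves":{"type":"array","items":{"type":"array","items":{"type":"number","minimum":-1,"maximum":1}}},"grip_force":{"type":"number"}},"required":["moves"]}

```bash
mkdir -p pics
cat > h.py <<'E'
import numpy as np, cv2
from scipy.spatial.transform import Rotation as R
from cell import env, viewer, boxes_of, masks_of
def cam(n):
    c=viewer.get_calibration(n); return c
def rot(o):
    o=np.array(o,float)
    return o if o.shape==(3,3) else (R.from_euler('xyz',o,degrees=True).as_matrix() if o.size==3 else R.from_quat(o).as_matrix())
def ray(n,uv,c=None):
    c=c or cam(n); f=192/np.tan(np.radians(c['fov_y']/2))
    x,y=(uv[0]-c['cx']),(uv[1]-c['cy'])
    if n=='wrist':
        r=np.hypot(x,y)+1e-9; t=r/f; d=np.array([np.sin(t)*x/r,-np.sin(t)*y/r,-np.cos(t)])
    else: d=np.array([x/f,-y/f,-1])
    return np.array(c['position']),rot(c['orientation'])@d
def at_z(n,uv,z,c=None):
    p,d=ray(n,uv,c); return p+d*(z-p[2])/d[2]
def proj(n,P,c=None):
    c=c or cam(n); f=192/np.tan(np.radians(c['fov_y']/2))
    q=rot(c['orientation']).T@(np.array(P)-c['position']); x,y,z=q[0],-q[1],-q[2]
    if n=='wrist':
        h=np.hypot(x,y)+1e-9; t=np.arctan2(h,z); return np.array([c['cx']+f*t*x/h,c['cy']+f*t*y/h])
    return np.array([c['cx']+f*x/z,c['cy']+f*y/z])
E
python3 - <<'E'
from h import *
ims=[]
for n in ('top','scene'):
    im=viewer.read_camera(n); c=cam(n); print(n,c)
    cv2.imwrite(f'pics/{n}0.png',cv2.resize(im[:,:,::-1],(800,600),interpolation=cv2.INTER_CUBIC))
    for t in ['stand_a','flag_a','flag_a_axle','flag_a_edge','flag_a_tail','driver','spool','tray','pen_marker']:
        print(t,[(np.round(b['location']).tolist(),round(b['conf'],2)) for b in boxes_of(n,t)][:4])
print(env.get_obs())
E
```

```text
top {'fov_y': 55.37531891983137, 'cx': 257.7626631098176, 'cy': 192.1633681859989, 'position': array([0.44756212, 0.06394922, 0.96923446]), 'orientation': array([  7.63071139,   0.64170495, -91.17349761])}
stand_a [([366.0, 210.0], 0.98), ([177.0, 248.0], 0.65), ([369.0, 179.0], 0.6)]
flag_a [([359.0, 204.0], 0.63), ([158.0, 254.0], 0.57), ([170.0, 249.0], 0.35)]
flag_a_axle [([364.0, 209.0], 0.83), ([218.0, 166.0], 0.63), ([157.0, 250.0], 0.35)]
flag_a_edge [([361.0, 206.0], 0.77), ([364.0, 206.0], 0.52)]
flag_a_tail [([363.0, 206.0], 0.77)]
driver [([370.0, 175.0], 0.74)]
spool [([168.0, 209.0], 0.79)]
tray [([216.0, 164.0], 0.73), ([364.0, 208.0], 0.64)]
pen_marker [([301.0, 146.0], 0.49), ([371.0, 175.0], 0.31)]
scene {'fov_y': 42.12442805057481, 'cx': 255.9626798308717, 'cy': 186.03498425458076, 'position': array([-0.10408651,  0.87718642,  0.92893752]), 'orientation': array([  50.95359022,   -0.52488621, -140.18788055])}
stand_a [([238.0, 264.0], 0.73), ([315.0, 165.0], 0.6), ([316.0, 154.0], 0.19)]
flag_a [([317.0, 154.0], 0.77), ([235.0, 266.0], 0.58)]
flag_a_axle [([320.0, 1
[... 270 characters left out ...]
me_s': 1.0, 'qpos': array([67.95859444, 18.39225124, -4.01504463, 83.10861653,  1.29557456,
       78.5428022 , -3.2582281 ]), 'joint_velocities': array([-0.10591771,  0.00510649, -0.03595863, -0.01316716, -0.03922692,
       -0.06366856, -0.08705877]), 'effort': array([-3.19087376e-04, -4.91111755e+01, -4.03196532e-01, -3.12774181e+01,
       -6.35861652e-02,  3.36993439e-02,  1.11992131e-05]), 'tool_pos': array([ 0.25235852, -0.59901188,  0.22257332]), 'tool_rot': array([1.79998505e+02, 3.78464760e-03, 2.28511098e+01]), 'force': array([0.4979236 , 0.45952173, 0.58351435]), 'wrist_torque': array([ 0.05412892,  0.03633541, -0.00441825]), 'grasp_force': 0.0, 'grip_width': 0.08720755331687584}
```

View pics/top0.png

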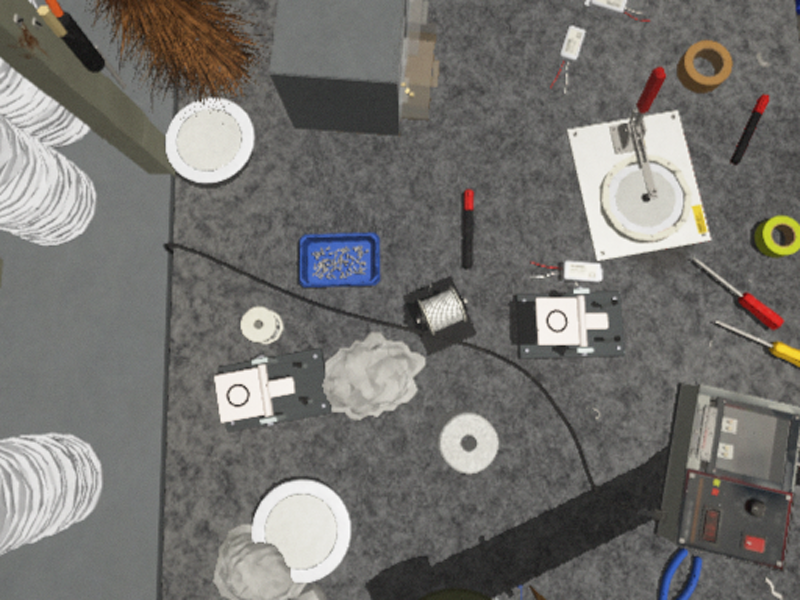

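View pics/scene0.png

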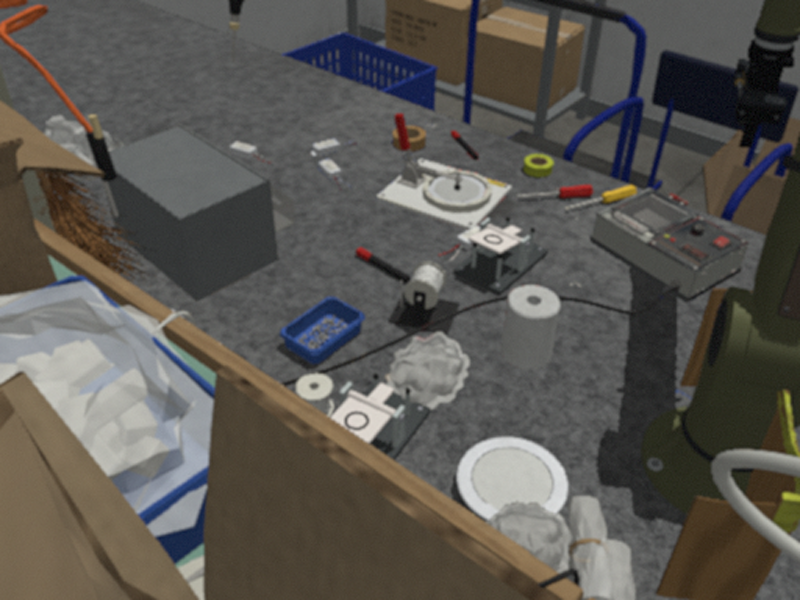

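The top view shows stand_a at about (570,323) in the 800-px picture. Its paddle ring is at (557,321), its tail end is at (608,321), and the driver lies above it at (583,271). Stand_b is at (270,388) beside the white spool. Next I'll measure stand_a precisely.

Run:
```python
from h import *
im=viewer.read_camera('top')
crop=im[175:240,320:410]
cv2.imwrite('pics/crop.png',cv2.resize(crop[:,:,::-1],(792,572),interpolation=cv2.INTER_CUBIC))
s=1.5625
for nm,uv,z in [('cheek+',(580,291),.082),('cheek-',(585,350),.082),('ring',(557,321),.075),('tailend',(608,321),.07),('base c',(570,325),.012)]:
    print(nm,at_z('top',np.array(uv)/s,z).round(3))
for t in ('stand_a','flag_a'):
    m=masks_of('top',t)[0]; px=m['pixels'].astype(np.uint8); print(t,m['conf'],m['location'],cv2.minAreaRect(cv2.findNonZero(px)))
```

```text
cheek+ [ 0.575 -0.206  0.082]
cheek- [ 0.483 -0.208  0.082]
ring [ 0.529 -0.169  0.075]
tailend [ 0.528 -0.251  0.07 ]
base c [ 0.528 -0.207  0.012]
stand_a 0.73 [361.9, 205.2] ((365.0, 205.5), (31.0, 46.0), 90.0)
flag_a 0.98 [159.0, 251.7] ((162.73556518554688, 250.66627502441406), (33.709529876708984, 51.040035247802734), 80.21759033203125)
```

View pics/crop.png

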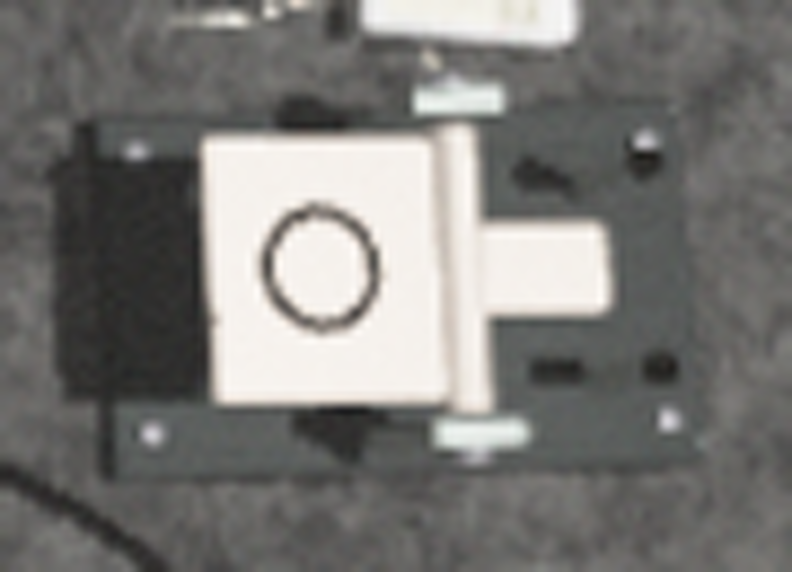

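The crop shows the cheek tops at (460,98) and (480,433), the paddle's outer edge at (208,270) and the tail end at (610,268). The base corners are near (90,120), (105,478), (683,103) and (695,462).

Run:
```python
from h import *
f=lambda u,v,z: at_z('top',np.array([319.56+u/8.8,174.56+v/8.8]),z)
cp,cm=f(460,98,.082),f(480,433,.082); print('cheeks',cp,cm,np.linalg.norm(cp-cm),(cp+cm)/2)
d=cp-cm; print('yaw',np.degrees(np.arctan2(d[1],d[0])))
bc=[f(*q,.012) for q in ((90,120),(105,478),(683,103),(695,462))]; print('base',np.mean(bc,0)); 
d=bc[0]+bc[1]-bc[2]-bc[3]; print('yaw',np.degrees(np.arctan2(-d[0],d[1])),np.linalg.norm(d)/2, np.linalg.norm(bc[0]-bc[1]))
ax=np.mean(bc,0)
for th in (0,.1,.2,.3):
    e=ax+[0,.075*np.cos(th),0]; e[2]=.07+.075*np.sin(th)
    t=ax-[0,.045*np.cos(th),0]; t[2]=.07-.045*np.sin(th)
    print(th,[((proj('top',p)-[319.56,174.56])*8.8).round() for p in (e,t)])
o=env.get_obs(); print(o['time_s'],o['tool_pos'],o['tool_rot'])
Rt=rot(o['tool_rot'])
yaw=90+np.degrees(0)
T=np.array([ax[0],ax[1]-.035,.16]); print('move',(Rt.T@(T-o['tool_pos'])/.2).round(3))
```

```text
cheeks [ 0.5764289  -0.20759288  0.082     ] [ 0.48362507 -0.2073229   0.082     ] 0.09280422239630634 [ 0.53002699 -0.20745789  0.082     ]
yaw -0.16667903412744156
base [ 0.5295414  -0.20561603  0.012     ]
yaw 0.3746989634070738 0.17555983267561343 0.10683934024225458
0 [array([182., 276.]), array([612., 267.])]
0.1 [array([189., 274.]), array([606., 269.])]
0.2 [array([199., 271.]), array([598., 270.])]
0.3 [array([211., 268.]), array([589., 272.])]
1.15 [ 0.25237483 -0.59904565  0.22261186] [1.79992615e+02 1.91139719e-03 2.28475090e+01]
move [ 1.973 -1.113  0.313]
```

Call:
apply_moves([
  [0.985,-0.556,0,0,0,-0.781,0],
  [0.985,-0.556,0,0,0,-0.781,0],
  [0.985,-0.556,0,0,0,-0.781,0],
  [0.985,-0.556,0,0,0,-0.781,0],
  [0.985,-0.556,0,0,0,-0.781,0],
  [0.985,-0.556,0,0,0,-0.781,0],
  [0.985,-0.556,0,0,0,-0.781,0],
  [0.985,-0.556,0,0,0,-0.781,0],
  [0.985,-0.556,0,0,0,-0.781,0],
  [0.985,-0.556,0,0,0,-0.781,0],
], grip_force=10)

```text
time_s: 2.15
tool_pos: [0.3907, -0.4201, 0.2226]
tool_rot: [180.0, 0.0, 89.8]
force: [-0.3, -0.4, -0.2]
grip_width: 0.0151
grasp_force: 0.0
```

Call:
apply_moves([
  [0.885,0.697,0,0,0,0,0],
  [0.885,0.697,0,0,0,0,0],
  [0.885,0.697,0,0,0,0,0],
  [0.885,0.697,0,0,0,0,0],
  [0.885,0.697,0.1,0,0,0,0],
  [0.885,0.697,0.3,0,0,0,0],
  [0.885,0.697,0.4,0,0,0,0],
  [0.885,0.697,0.4,0,0,0,0],
  [0.885,0.697,0.4,0,0,0,0],
])

```text
time_s: 3.05
tool_pos: [0.5304, -0.2434, 0.143]
tool_rot: [180.0, 0.0, 89.9]
force: [0.0, -0.3, 0.1]
grip_width: 0.0003
grasp_force: 0.0
```

Run:
```python
from h import *
c=cam('wrist'); im=viewer.read_camera('wrist'); s=viewer.read_camera('scene')
cv2.imwrite('pics/w1.png',cv2.resize(im[:,:,::-1],(800,600)))
o=env.get_obs(); print(o['tool_pos'],o['tool_rot'],c)
sc=800/512
for nm,p in [('axle',(.53,-.2065,.07)),('cheek+',(.576,-.2065,.082)),('cheek-',(.484,-.2065,.082)),('tail',(.53,-.2505,.063)),('edge.2',(.53,-.133,.085)),('tcp',o['tool_pos'])]: print(nm,(proj('wrist',p,c)*sc).round())
```

```text
[ 0.53126805 -0.24381776  0.14437078] [1.79849321e+02 7.81797965e-02 8.98941486e+01] {'fov_y': 65.70646984690485, 'cx': 254.03240896034964, 'cy': 190.02229025293295, 'position': array([ 0.53122567, -0.16567276,  0.30573832]), 'orientation': array([-1.65609041e+01, -8.51745303e-03, -1.10415876e-01])}
axle [395. 242.]
cheek+ [487. 247.]
cheek- [302. 247.]
tail [395. 319.]
edge.2 [394.  94.]
tcp [397. 372.]
```

View pics/w1.png

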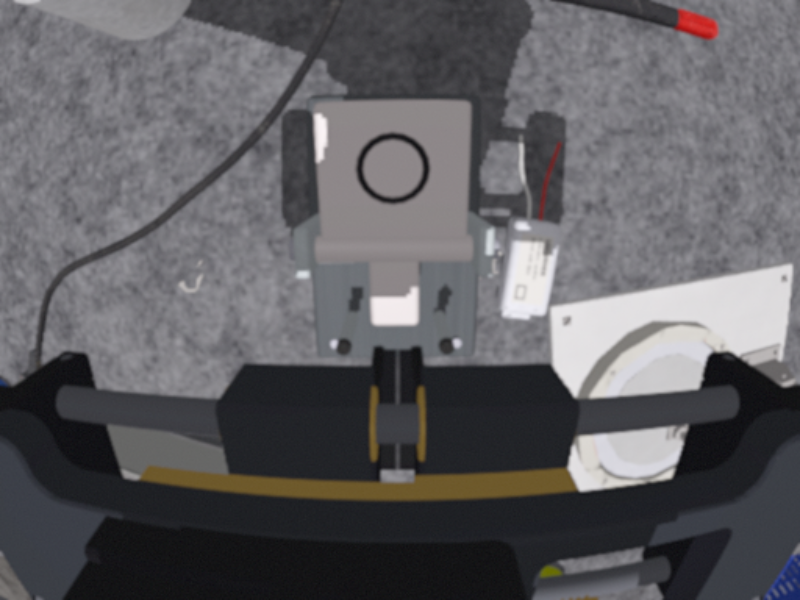

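The wrist view agrees with the estimate: axle near (395,242) and tail end near (396,322), with the tail about 0.1–0.2 rad tilted. I'll press the tail along its arc.

Call:
apply_moves([
  [-0.02,0,0.2,0,0,0,0],
  [-0.02,0,0.31,0,0,0,0],
  [-0.022,0,0.35,0,0,0,0],
  [-0.023,0,0.383,0,0,0,0],
  [-0.02,0,0.4,0,0,0,0],
  [-0.017,0,0.414,0,0,0,0],
  [-0.01,0,0.43,0,0,0,0],
  [-0.004,0,0.443,0,0,0,0],
  [0.005,0,0.457,0,0,0,0],
  [0.015,0,0.47,0,0,0,0],
  [0.026,0,0.482,0,0,0,0],
  [0.038,0,0.492,0,0,0,0],
  [0.038,0,0.492,0,0,0,0],
])

```text
time_s: 4.45
tool_pos: [0.5302, -0.235, 0.0437]
tool_rot: [-180.0, -0.0, 90.0]
force: [-0.2, -0.3, 0.9]
grip_width: 0.0005
grasp_force: 0.2
```

Run:
```python
from h import *
c=cam('wrist'); im=viewer.read_camera('wrist')
cv2.imwrite('pics/w2.png',cv2.resize(im[:,:,::-1],(800,600)))
o=env.get_obs(); print(o['tool_pos'],o['force'])
for th in (.6,.8,1.,1.2): print(th,[(proj('wrist',(.53+s*.037,-.2065+.075*np.cos(th),.07+.075*np.sin(th)),c)*800/512).round() for s in (-1,1)])
```

```text
[ 0.52999866 -0.23510613  0.04378397] [-0.0395373  -0.82289345  0.75716432]
0.6 [array([216., 110.]), array([571., 109.])]
0.8 [array([194., 155.]), array([592., 154.])]
1.0 [array([176., 223.]), array([609., 223.])]
1.2 [array([167., 310.]), array([618., 310.])]
```

View pics/w2.png

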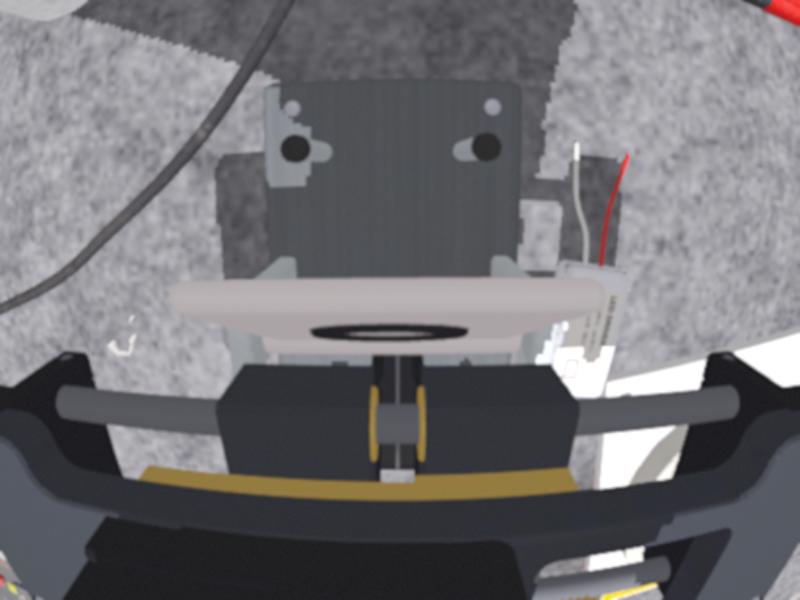

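The paddle now stands at about 1.17 rad, its edge near row 300. Next I'll back off, pass over it to the +y side and come down there.

Call:
apply_moves([
  [-0.1,0,0,0,0,0,0],
  [-0.2,0,0,0,0,0,0],
  [-0.2,0,-0.2,0,0,0,0],
  [-0.2,0,-0.4,0,0,0,0],
  [-0.2,0,-0.6,0,0,0,0],
  [-0.2,0,-0.8,0,0,0,0],
  [-0.2,0,-0.85,0,0,0,0],
  [0,0,-0.85,0,0,0,0],
  [0.2,0,-0.85,0,0,0,0],
  [0.4,0,-0.85,0,0,0,0],
  [0.47,0,-0.85,0,0,0,0],
  [0.47,0,-0.8,0,0,0,0],
  [0.47,0,-0.6,0,0,0,0],
  [0.47,0,-0.4,0,0,0,0],
  [0.47,0,-0.3,0,0,0,0],
  [0.47,0,-0.3,0,0,0,0],
])

```text
time_s: 6.1
tool_pos: [0.5266, -0.1432, 0.0994]
tool_rot: [-179.5, -0.1, 89.8]
force: [-0.3, 0.0, -0.1]
grip_width: 0.0003
grasp_force: 0.0
```

Call:
apply_moves([
  [-0.06,0,0,0,0,0,0],
  [-0.11,0,0,0,0,0,0],
  [-0.15,0,0,0,0,0,0],
  [-0.19,0,0,0,0,0,0],
  [-0.23,0,0,0,0,0,0],
  [-0.263,0,0,0,0,0,0],
  [-0.3,0,-0.01,0,0,0,0],
  [-0.332,0,-0.021,0,0,0,0],
  [-0.37,0,-0.016,0,0,0,0],
  [-0.41,0,-0.01,0,0,0,0],
  [-0.45,0,0.01,0,0,0,0],
  [-0.487,0,0.034,0,0,0,0],
  [-0.507,0,0.062,0,0,0,0],
  [-0.525,0,0.09,0,0,0,0],
  [-0.533,0,0.112,0,0,0,0],
  [-0.54,0,0.134,0,0,0,0],
  [-0.543,0,0.148,0,0,0,0],
  [-0.543,0,0.156,0,0,0,0],
  [-0.543,0,0.16,0,0,0,0],
  [-0.543,0,0.16,0,0,0,0],
])

```text
time_s: 8.1
tool_pos: [0.5301, -0.2501, 0.0734]
tool_rot: [-180.0, 0.0, 90.0]
force: [-2.8, 1.3, 7.8]
grip_width: 0.0004
grasp_force: 3.5
```

The push up on the tip is 7.8 N at z = 73.4 mm, which matches the paddle resting on its pegs. I'll go straight up, then back away for a check.

Call:
apply_moves([
  [0,0,-0.03,0,0,0,0],
  [0,0,-0.15,0,0,0,0],
  [0,0,-0.35,0,0,0,0],
  [0,0,-0.55,0,0,0,0],
  [-0.1,0,-0.7,0,0,0,0],
  [-0.3,0,-0.7,0,0,0,0],
  [-0.5,0,-0.7,0,0,0,0],
  [-0.6,0,-0.7,0,0,0,0],
  [-0.6,0,-0.7,0,0,0,0],
])

```text
time_s: 9.0
tool_pos: [0.5286, -0.374, 0.2113]
tool_rot: [-179.9, 0.0, 89.7]
force: [-0.4, -0.0, 0.3]
grip_width: 0.0007
grasp_force: 0.0
```

Run:
```python
from h import *
c=cam('wrist'); w=viewer.read_camera('wrist'); t=viewer.read_camera('top'); s=viewer.read_camera('scene')
o=env.get_obs(); print(o['tool_pos'],o['force'])
a=cv2.resize(t[160:250,310:430],(400,300)); b=cv2.resize(s[110:200,260:380],(400,300)); 
im=np.vstack([np.hstack([a,b]),np.hstack([cv2.resize(w,(400,300)),cv2.resize(t,(400,300))])])
cv2.imwrite('pics/f1.png',im[:,:,::-1])
for th in (3.0,3.14): 
  p=(.53,-.2065+.075*np.cos(th),.07+.075*np.sin(th)); print(th,(proj('wrist',p,c)*400/512).round(1),((proj('top',p)-[310,160])*400/120).round(1),((proj('scene',p)-[260,110])*400/120).round(1))
```

```text
[ 0.53085503 -0.36792024  0.21190665] [-0.17343492  0.16293453 -0.20596312]
3.0 [198.7  69. ] [310.1 146.7] [252.3  85.9]
3.14 [198.7  70. ] [305.7 148.1] [251.5  95. ]
```

View pics/f1.png

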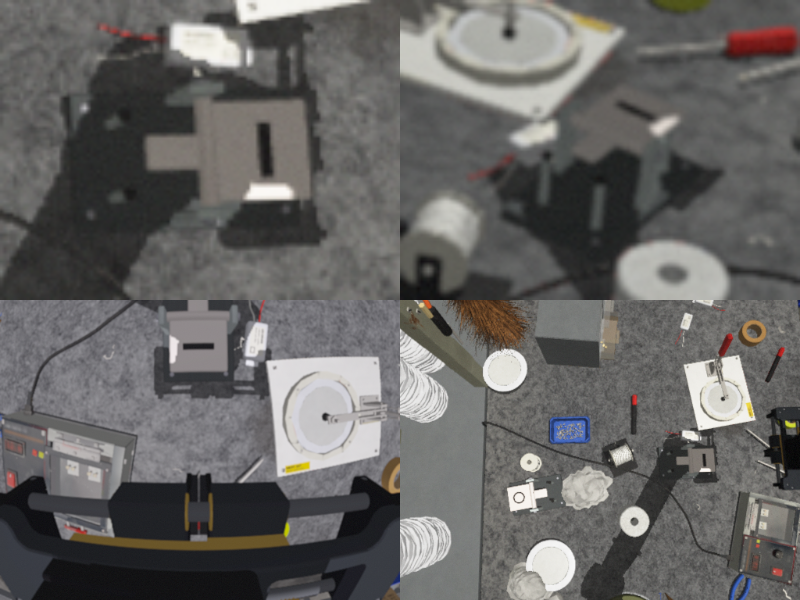

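The views show the bar mark on top at (265,150) in the top crop, the paddle flat on the -y side, and the base's left edge at about 63 against 66 expected, so the stand hasn't shifted. Flag_b still shows its ring and nothing touches the robot, so I'm handing it in.

```bash
python3 -c "
from cell import env
print(env.sign_off())"
```

```text
the job is handed in; nothing more can be done
None
```

Flag A is turned right over with the bar mark on top and the paddle pressed down onto its rest pegs; in the last pictures its stand had not visibly shifted and the other flag still shows its ring, and I have handed the job in, though sign-off returned no verdict.

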